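# Change over the two sample trays

### The job

Two low sample docks stand on the bench and only one tray may be out at a time. With the fingertips, push the narrow dock's tray, which stands out with its tube rack, fully home; then hook a fingertip behind the lip of the wide dock's tray and draw it out all the way to its stop, so that the petri dish riding in it is presented. Draw only from behind that lip, without pinching it or touching its front; do not touch the rack or the dish, leave the dish lying in the tray, and leave everything else on the bench where it is.

Things in the scene. Friction and masses are not known exactly. Their poses are not given: they have to be found in the camera images.
- wide_dock: the wide sample dock, fixed: low white housing 120 mm deep (x), 140 mm wide (y), 64 mm high, clear flat top, open front. Origin: centre of its underside on the bench; its front looks along its own -x, roughly to the robot (yaw up to 0.28 rad either way). A tray 120 mm wide slides out along its own -x. Either dock may stand left or right
- wide_lip (a point): middle of the top edge of the wide tray's lip, on its rear face (toward the housing); moves with the tray, has the dock's axes. The lip: upright flange over the whole tray width (120 mm), 8 mm thick (toward -x), from 12 to 42 mm above the bench. Tray floor: top at 16 mm. Tray home: this point is 44 mm in front of the housing, the floor between is bare, open from above and the sides
- wide_tray (a joint): 0 = fully home against its stop, 0.080 = fully out against its stop; m, grows as the tray comes out toward the dock's own -x. About 2 N of friction, it stays where it is left, no spring or latch. Starts home, at 0.
- wide_face: thin grey plate (118 x 28 mm, 2 mm thick) that forms the front of the wide tray's lip, fixed to the tray; origin at the middle of its lower edge. Not to be touched.
- wide_seat (a point): centre of the wide tray's seat (a recess about 102 mm long with a rim 6 mm high), on the tray floor; moves with the tray
- dish: clear closed petri dish, 92 mm across, 15 mm high, loose, lying in the wide tray's seat under the clear top; origin at the centre of its underside
- narrow_dock: the narrow sample dock, fixed: low white housing 120 mm deep (x), 104 mm wide (y), 64 mm high, clear flat top, open front. Origin: centre of its underside on the bench; its front looks along its own -x, roughly to the robot (yaw up to 0.28 rad either way). A tray 84 mm wide slides out along its own -x. Either dock may stand left or right
- narrow_lip (a point): middle of the top edge of the narrow tray's lip, on its rear face (toward the housing); moves with the tray, has the dock's axes. The lip: upright flange over the whole tray width (84 mm), 8 mm thick (toward -x), from 12 to 42 mm above the bench. Tray floor: top at 16 mm. Tray home: this point is 44 mm in front of the housing, the floor between is bare, open from above and the sides
- narrow_tray (a joint): 0 = fully home against its stop, 0.080 = fully out against its stop; m, grows as the tray comes out toward the dock's own -x. About 2 N of friction, it stays where it is left, no spring or latch. Starts standing out, somewhere between 0.040 and 0.065.
- rack: blue moulded rack with small tubes, 105 mm long along the tray, 62 mm wide, 42 mm high, clipped fast to the narrow tray behind the bare floor; its front end is 49.5 mm behind the lip's rear face; origin at the centre of its underside
- dropper: bystander: small white dropper bottle with a green cap, 30 mm across, 62 mm high, standing between the docks; origin at its foot
- pen: bystander: marker pen lying between the docks' trays, 137 mm long, 14 mm thick; its length is its own y axis; origin under its middle
- brown_bottle: bystander: brown bottle with a black cap, 56 mm across, 118 mm high, at the right; origin at its foot

How it is judged:
By the outcome, as a careful person would: the job done as asked, in the order asked, and still so for the second after the job is handed in, with the robot touching nothing.
It also fails if it takes over 48 s, if anything falls off the work surface, if the arm or the gripper's body presses on something with over 40 N, if the wrist force passes 120 N, or if a joint passes its speed limit or range.

### The arm

A 6-joint arm with a two-finger parallel gripper is mounted at the origin on a cart in front of the work surface, level with it; the furniture and walls round the work are solid. World frame = base frame: x ahead of the robot, y to its left, z up, the work surface at z = 0. Lengths are in mm, angles in degrees, forces in N, time in s.
With the tool pointing down it reaches from about 250 to 850 mm from the base axis. Payload 12.5 kg.
Tool frame: the origin (TCP) lies at the very end of the fingers, on their centre line; the grasp point (between the pads) lies 19 mm behind it (env.grasp_offset is the distance from the TCP to the grasp point, in mm); z points along the fingers, y is the line along which they close (so a half turn about z gives the same grasp; the last joint's range is limited). The gripper opens to 93 mm and grips with 3 to 60 N. Pads are 15 mm wide; open, the fingers measure 128 mm over their backs; the gripper's body (75 mm by 188 mm) begins 65 mm behind the grasp point.
Start: joints at [-68.56, 20.094, 94.641, -0, 65.266, -4.847], TCP at [243.596, -493.098, 218.633] pointing down, gripper open.
Joint ranges: [-157.81, 157.81], [-45, 120.19], [0.68, 151.7], [-89.99, 269.99], [4.06, 180], [-164.3, 164.3]. Speed limits (degrees/s): [127.2, 127.2, 159.86, 180, 180, 180].

### API

Orientations are given as a 3x3 rotation matrix whose columns are the frame's x, y, z axes.
In Python, from station import env gives the robot as it stands.
- The arm moves only by the tool carry_out, never from a script. Its argument "deltas" is one flat list of numbers, 7 for each row, row after row: the opening, from 0 (shut) to 1 (fully open), then the shift along the world's x, y, z in m, then the turn, a rotation vector about the world's x, y, z in degrees. A call has exactly 5 rows; each row shifts and turns the commanded pose from where the row before left it; what a row does not reach is not made up. A row lasts 1/12 s, in which the tool goes at most 41.7 mm and 7.16 degrees, less where a joint would pass 70% of its speed; a pose out of reach is approached as far as the arm can. A call with a gripper value outside its range is refused whole. The fingers move at their own pace and stop on an object; "grip_force" is the grip in N (left out, the last holds). Time passes only in rows, so rows that do not move let the fingers close, or fill a call up. It gives the time, the measured TCP pose, the force, the opening and the grip force at its end, in the units of the state.
- env.sense(): the state, without advancing time (a new reading comes with each control period).
- env.snapshot(name): name is "side" or "top" or "wrist"; returns the picture (384x512x3 uint8, blue, green, red); there is no depth.
- env.camera_params(name): a dict with "intrinsics" (3x3 intrinsics, pixels), "k1" (the pictures are not rectified: a ray, as slopes to the right and down, at radius r is drawn at 1 + k1 r^2 times it, then the intrinsics apply), "origin" and "attitude" of the camera in the world; the wrist camera has in their place "tool_from_camera" (4x4, takes a point from camera to tool coordinates, whose origin is the TCP and whose axes are the flange's). Camera axes: x right, y down, z forward; pixel columns grow to the right and rows downward; lengths in mm; the calibration is good to about 2 mm. A picture is of the moment at which its call begins: read the wrist's pose just before it. camera_params takes no time and is no camera call.
- env.close_job(): hands the job in; it is judged then, once.
The state is a dict: "clock": time; "joints": joint angles; "joint_vel": joint speeds; "joint_efforts": joint torques, N m; "position": TCP position; "orientation": TCP orientation; "wrist_force": force on the tool from outside, world axes, zero at the start; "torque": the same for the moment, N m; "grip_width": opening from 0.0 (shut) to 1.0 (fully open); "finger_force": force on a finger pad.
Only numpy, scipy, OpenCV 4.12 (cv2) and the standard library are available. Lean on these libraries where they do the work, as an engineer would, in place of code of your own. Each camera call takes 0.05 s, during which the arm holds its last target. There are 200 camera calls.

## Working session

There is one attempt and no reset: what is moved stays moved. The work goes in short steps, Python scripts to look and compute and a tool call to move; the robot and the scene stay as the last step left them, time stands still between calls to the robot, and variables do not carry over. Pictures are saved under pics/ and viewed, at most 10 in all, crops included, and the job is handed in when it is done.

Besides the shell and the picture viewer there is one more tool, called after "Emit:" as name(argument=value, ...) on one line, values as JSON. carry_out: Moves the arm, as the interface text tells. Its arguments: {"type":"object","properties":{"deltas":{"type":"array","items":{"type":"number"}},"grip_force":{"type":"number"}},"required":["deltas"]}

```bash
mkdir -p pics; cat > h.py <<'E'
import numpy as np, cv2
from station import env
def ray(name,uv,T=None):
    c=env.camera_params(name); K=np.array(c["intrinsics"])
    d=np.linalg.inv(K)@np.array([uv[0],uv[1],1.]); r=np.hypot(d[0],d[1]); s=r
    for _ in range(20): s=r/(1+c["k1"]*s*s)
    if r>0: d[:2]*=s/r
    if "origin" in c: return np.array(c["origin"]),np.array(c["attitude"])@d
    s=env.sense(); R=np.array(s["orientation"]); M=np.array(c["tool_from_camera"])
    return np.array(s["position"])+R@M[:3,3], R@M[:3,:3]@d
def onz(name,uv,z):
    o,d=ray(name,uv); return o+d*(z-o[2])/d[2]
E
python3 - <<'E'
from h import *
for n in("top","side"):
    cv2.imwrite(f"pics/{n}0.png",cv2.resize(env.snapshot(n),(800,600),interpolation=cv2.INTER_CUBIC))
    c=env.camera_params(n);print(n,c)
print(env.sense())
E
```

```text
top {'intrinsics': array([[396.00669343,   0.        , 262.08734859],
       [  0.        , 396.00669343, 200.6486204 ],
       [  0.        ,   0.        ,   1.        ]]), 'k1': -0.005494503237253378, 'origin': array([ 321.33543911, -202.36027668, 1004.38963869]), 'attitude': array([[-0.04221383, -0.9760407 ,  0.21345386],
       [-0.99909852,  0.04027933, -0.01340574],
       [ 0.00448676, -0.21382734, -0.97686117]])}
side {'intrinsics': array([[414.13980173,   0.        , 257.72918895],
       [  0.        , 414.13980173, 187.04710475],
       [  0.        ,   0.        ,   1.        ]]), 'k1': -0.027780850480415065, 'origin': array([  146.10814891, -1105.21626574,   818.74080691]), 'attitude': array([[ 0.92210712, -0.23567299,  0.30688224],
       [-0.38693296, -0.55925056,  0.73315871],
       [-0.00116164, -0.79479372, -0.60687857]])}
{'clock': 0.1, 'joints': array([-6.85601508e+01,  2.01198044e+01,  9.46721354e+01,  3.51623864e-04,
        6.52659606e+01, -4.84592519e+00]), 'joint_vel': array([-0.10218321, -0.0998431 , -0.12003745, -0.03371502,  0.01235099,
       -0.00935579]), 'joint_efforts': array([ 1.55501799e-03, -4.98029387e+01, -2.85704648e+01,  7.00980797e-02,
        2.38656078e-02, -2.50043297e-05]), 'position': array([ 243.4913542 , -492.82817859,  218.1767031 ]), 'orientation': array([[ 8.96597565e-01,  4.42846107e-01, -3.64192992e-04],
       [ 4.42846247e-01, -8.96597074e-01,  9.42661091e-04],
       [ 9.09194231e-05, -1.00646914e-03, -9.99999489e-01]]), 'wrist_force': array([-0.91403549,  0.44675549,  0.54119731]), 'torque': array([-0.02098065,  0.04175965,  0.02027949]), 'finger_force': 0.0, 'grip_width': 0.9976195811660179}
```

View pics/top0.png

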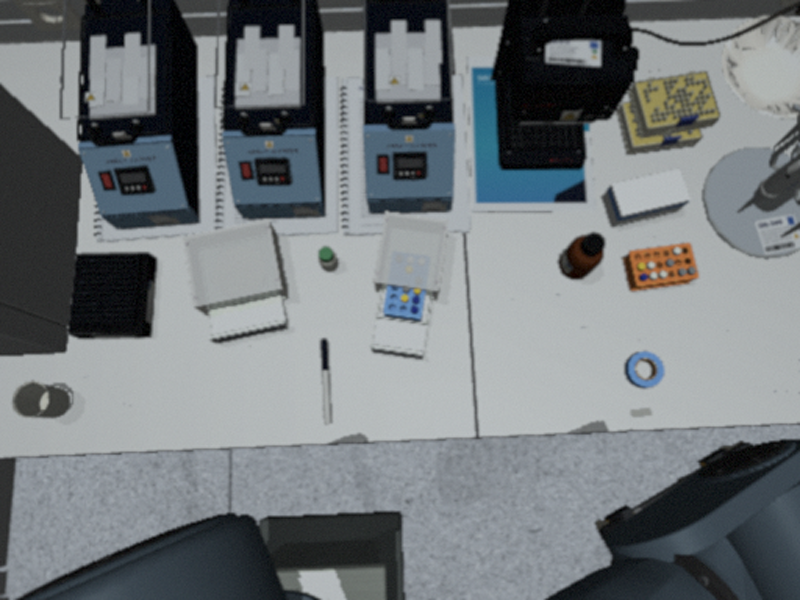

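View pics/side0.png

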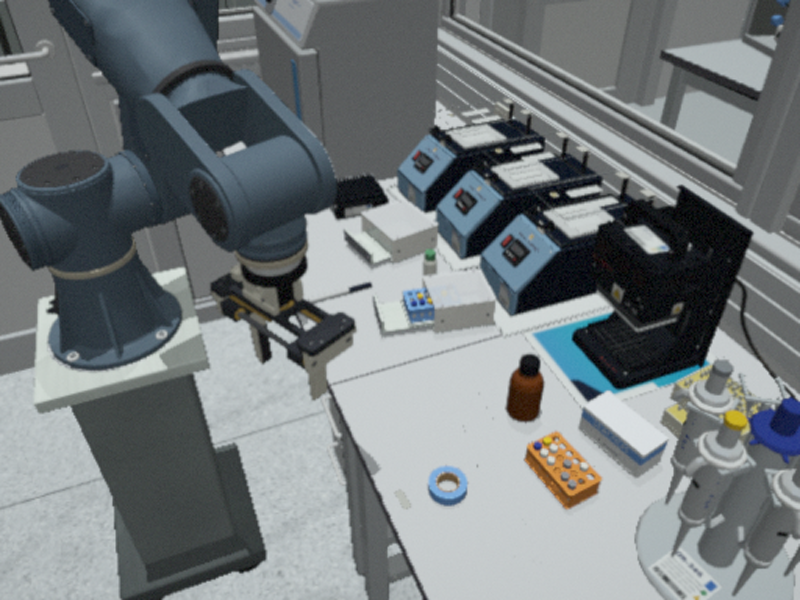

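The top view shows the narrow dock, with the rack's tray out, at about (410,285), and its lip running from (373,350) to (427,355). The wide dock is at about (240,280), with its lip from (212,338) to (287,327). The pen lies at x≈325, y 340–422, and the dropper at (327,258). I'll enlarge this area.

```bash
python3 - <<'E'
from h import *
im=env.snapshot("top"); cv2.imwrite("pics/raw.png",im)
c=im[135:275,115:295]  # x115..295,y135..275
c=cv2.convertScaleAbs(c,alpha=1.0)
g=cv2.createCLAHE(3,(4,4)); l=cv2.cvtColor(c,cv2.COLOR_BGR2LAB); l[...,0]=g.apply(l[...,0]); c=cv2.cvtColor(l,cv2.COLOR_LAB2BGR)
cv2.imwrite("pics/crop1.png",cv2.resize(c,None,fx=4.2,fy=4.2,interpolation=cv2.INTER_CUBIC))
E
```

```text
(no output)
```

View pics/crop1.png

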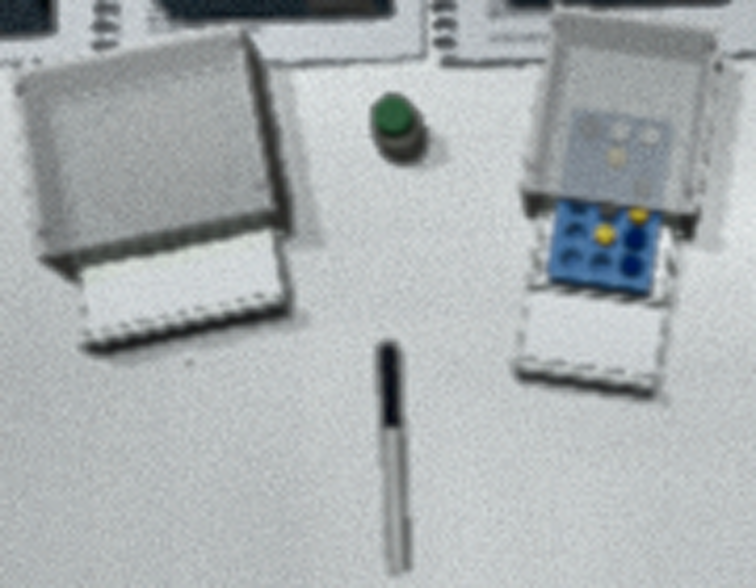

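The crop (4.2×) shows the wide housing top's front corners at (43,258) and (278,211), and the lip's front edge from (85,343) to (287,306). The narrow housing's front corners are at (525,190) and (697,215), and its lip front edge runs from (518,370) to (658,388). The pen runs (388,343)–(399,572).

```bash
python3 - <<'E'
from h import *
def P(u,v,z): return onz("top",((u+.5)/4.2-.5+115,(v+.5)/4.2-.5+135),z)
def show(n,pts,z):
    q=[P(*p,z)[:2] for p in pts]; print(n,np.round(q,0).tolist()); return q
for n,h,l in(("wide",[(43,258),(278,211),(18,78),(243,32)],[(85,343),(287,306)]),("narrow",[(525,190),(697,215),(555,12),(717,40)],[(518,370),(658,388)])):
    H=show(n+" housing",h,64); L=show(n+" lip",l,42)
    for q in(H[:2],H[2:],L):
        d=q[0]-q[1]; print(np.linalg.norm(d),"yaw",np.degrees(np.arctan2(-d[0],d[1])))
    for a,b in((0,2),(1,3)):
        d=H[b]-H[a]; print("side",np.linalg.norm(d),np.degrees(np.arctan2(d[1],d[0])))
    c=np.mean(H,0); d=np.mean(H[2:],0)-np.mean(H[:2],0); y=np.arctan2(d[1],d[0]); u=np.array([np.cos(y),np.sin(y)])
    print("centre",c,"lipfront rel",(np.mean(L,0)-c)@u,(np.mean(L,0)-c)@[-u[1],u[0]])
show("pen",[(388,343),(399,572)],8)
show("drop",[(393,115)],62)
E
```

```text
wide housing [[552.0, 118.0], [575.0, -18.0], [663.0, 136.0], [686.0, 3.0]]
wide lip [[505.0, 99.0], [522.0, -19.0]]
137.8889847978361 yaw 9.415224264530243
135.3277930056628 yaw 9.981164610119063
119.62460135395395 yaw 8.300736975659186
side 112.06634210330758 9.419431676499892
side 113.43227760791164 10.716511043643138
centre [618.83609495  59.94839188] lipfront rel -106.8955075028842 -1.0906890071174478
narrow housing [[581.0, -162.0], [562.0, -262.0], [691.0, -184.0], [669.0, -280.0]]
narrow lip [[479.0, -154.0], [465.0, -235.0]]
101.66893462701096 yaw -10.89737890690167
98.53981574591104 yaw -12.698729314073782
82.54377264007903 yaw -9.77635578792795
side 111.81917965365291 -10.977203012465177
side 108.76353151605227 -9.305192382285597
centre [ 626.04592164 -221.91725467] lipfront rel -156.8260377207698 -0.374306790981378
pen [[504.0, -74.0], [367.0, -79.0]]
drop [[631.0, -85.0]]
```

Emit:
carry_out(deltas=[0, 0.019, 0.03, -0.01, 0, 0, -3.7, 0, 0.019, 0.03, -0.01, 0, 0, -3.7, 0, 0.019, 0.03, -0.01, 0, 0, -3.7, 0, 0.019, 0.03, -0.01, 0, 0, -3.7, 0, 0.019, 0.03, -0.01, 0, 0, -3.7], grip_force=20)

```text
clock: 0.57
position: [339.1, -341.5, 168.1]
orientation: [[0.991, 0.132, -0.0], [0.132, -0.991, 0.0], [-0.0, -0.0, -1.0]]
wrist_force: [0.5, -1.8, -0.3]
grip_width: 0.688
finger_force: 0.0
```

Emit:
carry_out(deltas=[0, 0.019, 0.03, -0.01, 0, 0, -3.7, 0, 0.019, 0.03, -0.01, 0, 0, -3.7, 0, 0.019, 0.03, -0.01, 0, 0, -3.7, 0, 0.019, 0.03, -0.01, 0, 0, -3.7, 0, 0.019, 0.03, -0.01, 0, 0, -3.7])

```text
clock: 0.98
position: [434.2, -191.5, 118.2]
orientation: [[0.982, -0.189, 0.0], [-0.189, -0.982, -0.0], [0.0, 0.0, -1.0]]
wrist_force: [-0.1, -0.6, 0.8]
grip_width: 0.336
finger_force: 0.0
```

Emit:
carry_out(deltas=[0, 0, 0, 0, 0, 0, 0, 0, 0, 0, 0, 0, 0, 0, 0, 0, 0, 0, 0, 0, 0, 0, 0, 0, 0, 0, 0, 0, 0, 0, 0, 0, 0, 0, 0])

```text
clock: 1.4
position: [433.3, -194.1, 118.9]
orientation: [[0.982, -0.187, 0.0], [-0.187, -0.982, -0.0], [0.0, 0.0, -1.0]]
wrist_force: [-0.0, 0.2, 0.7]
grip_width: 0.013
finger_force: 0.0
```

```bash
python3 - <<'E'
from h import *
cv2.imwrite("pics/w1.png",env.snapshot("wrist")); print(env.camera_params("wrist"))
s=env.sense();print(s["position"],s["grip_width"])
E
```

```text
{'intrinsics': array([[270.19460524,   0.        , 252.14356053],
       [  0.        , 270.19460524, 192.90442765],
       [  0.        ,   0.        ,   1.        ]]), 'k1': -0.05599927306079054, 'tool_from_camera': array([[-4.88060570e-05, -9.58157368e-01, -2.86241954e-01,
         8.05554141e+01],
       [ 9.99999852e-01, -2.01760865e-04,  5.04861735e-04,
         2.98941637e-01],
       [-5.41489415e-04, -2.86241887e-01,  9.58157236e-01,
        -1.66476526e+02],
       [ 0.00000000e+00,  0.00000000e+00,  0.00000000e+00,
         1.00000000e+00]])}
[ 433.30138995 -194.0385255   118.9344469 ] 0.008022493621132202
```

View pics/w1.png

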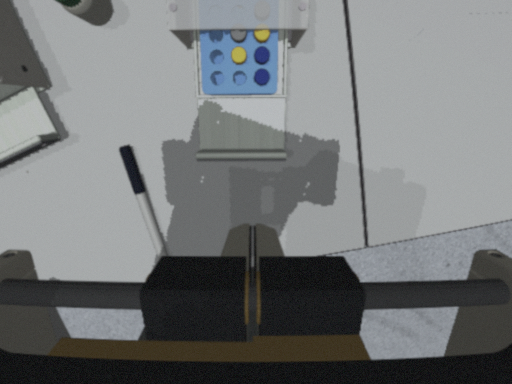

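The wrist view shows the narrow lip from cols 198–286, rows 151–158, nearly square to the tool. The housing's front top edge is at about row 30–45, cols 170–308. The wide lip is at left (0,160)–(58,130).

```bash
python3 - <<'E'
from h import *
for uv,z in(((198,158),42),((286,158),42),((198,151),42),((286,151),42),((0,160),42),((58,132),42),((38,92),42),((176,30),64),((302,30),64)): print(uv,onz("wrist",uv,z).round(1))
E
```

```text
(198, 158) [ 482.7 -153.8   42. ]
(286, 158) [ 467.7 -232.3   42. ]
(198, 151) [ 488.8 -155.4   42. ]
(286, 151) [ 473.9 -233.3   42. ]
(0, 160) [518.5  35.2  42. ]
(58, 132) [530.8 -33.3  42. ]
(38, 92) [567.7 -27.6  42. ]
(176, 30) [ 581.8 -165.3   64. ]
(302, 30) [ 564.  -256.9   64. ]
```

Emit:
carry_out(deltas=[0, 0, 0, -0.025, 0, 0, 0, 0, 0, 0, -0.025, 0, 0, 0, 0, 0, 0, -0.025, 0, 0, 0, 0, 0, 0, -0.02, 0, 0, 0, 0, 0, 0, 0, 0, 0, 0])

```text
clock: 1.87
position: [431.7, -192.8, 20.9]
orientation: [[0.982, -0.187, -0.004], [-0.187, -0.982, 0.002], [-0.005, -0.002, -1.0]]
wrist_force: [-0.4, 0.8, -0.7]
grip_width: 0.008
finger_force: 0.0
```

Emit:
carry_out(deltas=[0, 0.005, -0.001, 0, 0, 0, 0, 0, 0.005, -0.001, 0, 0, 0, 0, 0, 0.005, -0.001, 0, 0, 0, 0, 0, 0.005, -0.001, 0, 0, 0, 0, 0, 0.005, -0.001, 0, 0, 0, 0])

```text
clock: 2.28
position: [459.7, -198.5, 24.5]
orientation: [[0.983, -0.186, 0.001], [-0.186, -0.983, -0.001], [0.002, 0.001, -1.0]]
wrist_force: [0.0, -0.7, -0.6]
grip_width: 0.007
finger_force: 0.0
```

Emit:
carry_out(deltas=[0, 0.005, -0.001, 0, 0, 0, 0, 0, 0.005, -0.001, 0, 0, 0, 0, 0, 0.005, -0.001, 0, 0, 0, 0, 0, 0.005, -0.001, 0, 0, 0, 0, 0, 0.005, -0.001, 0, 0, 0, 0])

```text
clock: 2.7
position: [483.9, -203.0, 23.5]
orientation: [[0.983, -0.186, -0.0], [-0.186, -0.983, 0.0], [-0.0, -0.0, -1.0]]
wrist_force: [-1.8, 1.0, 1.8]
grip_width: 0.006
finger_force: 1.2
```

Emit:
carry_out(deltas=[0, 0.005, -0.001, 0, 0, 0, 0, 0, 0.005, -0.001, 0, 0, 0, 0, 0, 0.005, -0.001, 0, 0, 0, 0, 0, 0.005, -0.001, 0, 0, 0, 0, 0, 0, 0, 0, 0, 0, 0])

```text
clock: 3.12
position: [504.8, -207.5, 23.7]
orientation: [[0.983, -0.186, 0.001], [-0.186, -0.983, -0.001], [0.001, 0.0, -1.0]]
wrist_force: [-0.2, -0.3, -0.6]
grip_width: 0.003
finger_force: 0.0
```

Emit:
carry_out(deltas=[0, 0.002, -0.0004, 0, 0, 0, 0, 0, 0.002, -0.0004, 0, 0, 0, 0, 0, 0.002, -0.0004, 0, 0, 0, 0, 0, 0.002, -0.0004, 0, 0, 0, 0, 0, 0.001, -0.0002, 0, 0, 0, 0])

```text
clock: 3.53
position: [511.1, -208.6, 23.4]
orientation: [[0.983, -0.186, -0.004], [-0.186, -0.983, 0.001], [-0.004, -0.001, -1.0]]
wrist_force: [-15.2, 0.2, 11.1]
grip_width: 0.007
finger_force: 7.5
```

Emit:
carry_out(deltas=[0, 0.001, -0.0002, 0, 0, 0, 0, 0, 0.001, -0.0002, 0, 0, 0, 0, 0, 0.001, -0.0002, 0, 0, 0, 0, 0, 0, 0, 0, 0, 0, 0, 0, 0, 0, 0, 0, 0, 0])

```text
clock: 3.95
position: [511.1, -208.4, 23.2]
orientation: [[0.983, -0.185, -0.01], [-0.185, -0.983, 0.004], [-0.011, -0.002, -1.0]]
wrist_force: [-25.2, 1.7, 17.6]
grip_width: 0.007
finger_force: 12.9
```

Emit:
carry_out(deltas=[0, -0.01, 0.002, 0, 0, 0, 0, 0, -0.01, 0.002, 0, 0, 0, 0, 0, -0.01, 0.002, 0, 0, 0, 0, 0, -0.01, 0.002, 0.02, 0, 0, 0, 0, 0, 0, 0.03, 0, 0, 0])

```text
clock: 4.37
position: [473.0, -200.5, 72.1]
orientation: [[0.982, -0.186, -0.005], [-0.186, -0.983, 0.003], [-0.005, -0.002, -1.0]]
wrist_force: [-0.4, 0.7, -0.2]
grip_width: 0.007
finger_force: 0.0
```

Emit:
carry_out(deltas=[0, 0, 0, 0.03, 0, 0, 0, 0, 0, 0, 0.02, 0, 0, 0, 0, 0, 0, 0, 0, 0, 0, 0, 0, 0, 0, 0, 0, 0, 0, 0, 0, 0, 0, 0, 0])

```text
clock: 4.78
position: [475.4, -201.4, 122.9]
orientation: [[0.983, -0.186, -0.001], [-0.186, -0.983, 0.0], [-0.001, -0.0, -1.0]]
wrist_force: [0.3, 0.2, 0.4]
grip_width: 0.004
finger_force: 0.0
```

```bash
python3 - <<'E'
from h import *
cv2.imwrite("pics/w2.png",env.snapshot("wrist")); s=env.sense();print(s["position"],s["wrist_force"])
E
```

```text
[ 475.17206425 -201.25435887  122.54981269] [ 0.45384099  0.02182834 -0.29642175]
```

View pics/w2.png

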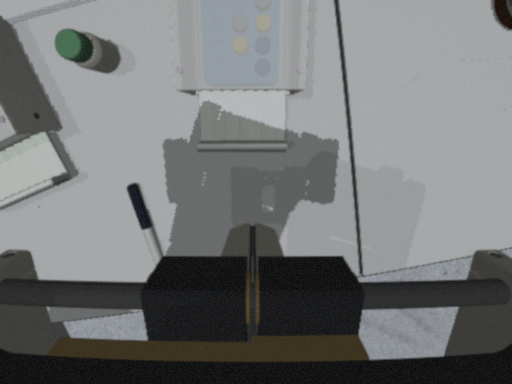

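The narrow tray is now home: its lip is at rows 143–150, the housing's front edge is at row 91, and no rack shows outside. The wide lip is visible at left, around (0–70, 135–208). I'll check the gap and move over in front of the wide dock.

```bash
python3 - <<'E'
from h import *
a=onz("wrist",(243,143),42);b=onz("wrist",(243,91),64);print(a,b,np.linalg.norm((a-b)[:2]))
E
```

```text
[ 529.53784333 -203.51253512   42.        ] [ 571.67859932 -212.59634871   64.        ] 43.10868803595155
```

Emit:
carry_out(deltas=[0, 0, 0.024, 0, 0, 0, 2, 0, 0, 0.024, 0, 0, 0, 2, 0, 0, 0.024, 0, 0, 0, 2, 0, 0, 0.024, 0, 0, 0, 2, 0, 0, 0.024, 0, 0, 0, 2])

```text
clock: 5.25
position: [474.9, -80.3, 122.4]
orientation: [[1.0, -0.011, -0.002], [-0.011, -1.0, 0.001], [-0.002, -0.001, -1.0]]
wrist_force: [0.2, 0.0, -0.2]
grip_width: 0.002
finger_force: 0.0
```

Emit:
carry_out(deltas=[0, 0, 0.024, 0, 0, 0, 2, 0, 0, 0.024, 0, 0, 0, 2, 0, 0, 0.024, 0, 0, 0, 2, 0, 0, 0.024, 0, 0, 0, 2, 0, 0, 0.024, 0, 0, 0, 2])

```text
clock: 5.67
position: [474.9, 39.7, 122.5]
orientation: [[0.987, 0.163, -0.002], [0.163, -0.987, 0.0], [-0.002, -0.0, -1.0]]
wrist_force: [0.0, -0.9, -0.6]
grip_width: 0.002
finger_force: 0.0
```

Emit:
carry_out(deltas=[0, 0, 0, 0, 0, 0, 0, 0, 0, 0, 0, 0, 0, 0, 0, 0, 0, 0, 0, 0, 0, 0, 0, 0, 0, 0, 0, 0, 0, 0, 0, 0, 0, 0, 0])

```text
clock: 6.08
position: [475.6, 37.7, 123.4]
orientation: [[0.987, 0.16, -0.0], [0.16, -0.987, -0.0], [-0.0, -0.0, -1.0]]
wrist_force: [0.0, -0.2, 0.2]
grip_width: 0.006
finger_force: 0.0
```

```bash
python3 - <<'E'
from h import *
cv2.imwrite("pics/w3.png",env.snapshot("wrist")); s=env.sense();print(s["position"],s["wrist_force"])
E
```

```text
[475.62246834  37.77125097 123.49945867] [ 0.00660035 -0.57958123 -0.13254606]
```

View pics/w3.png

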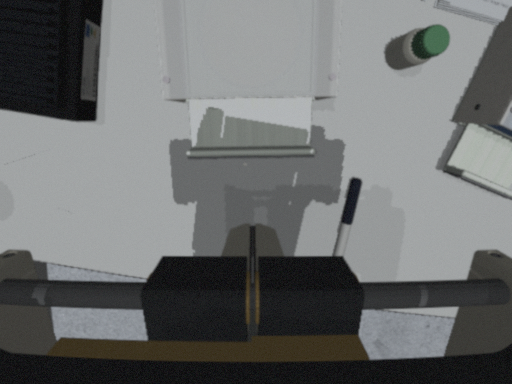

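The gap of 43 mm confirms the narrow tray is home. In the wide dock view the lip spans cols 187–313, with its rear edge at row ≈148 (149 left, 147 right) and the housing front edge at row ≈98.

```bash
python3 - <<'E'
from h import *
l,r=[onz("wrist",p,42) for p in((188,149.5),(313,147.5))];h=onz("wrist",(250,98),64)
m=(l+r)/2;d=l-r;y=np.arctan2(-d[0],d[1]);u=np.array([np.cos(y),np.sin(y),0]);print(l,r,h,np.degrees(y),"gap",(h-m)@u)
print("target",m+22*u,"delta",m+22*u-env.sense()["position"],"u",u)
E
```

```text
[513.54932702 102.89846548  42.        ] [533.67557746  -9.96217859  42.        ] [565.86618283  53.45514975  64.        ] 10.111173117375476 gap 42.82411615701116
target [545.27076944  50.33043503  42.        ] delta [ 69.6483011   12.55918406 -81.49945867] u [0.98446896 0.17555871 0.        ]
```

Emit:
carry_out(deltas=[0, 0.023, 0.004, 0, 0, 0, 0, 0, 0.023, 0.004, 0, 0, 0, 0, 0, 0.023, 0.004, 0, 0, 0, 0.5, 0, 0, 0, 0, 0, 0, 0, 0, 0, 0, 0, 0, 0, 0])

```text
clock: 6.55
position: [544.8, 50.1, 123.2]
orientation: [[0.986, 0.169, -0.0], [0.169, -0.986, -0.0], [-0.0, -0.0, -1.0]]
wrist_force: [-0.7, 0.1, -0.4]
grip_width: 0.004
finger_force: 0.0
```

Emit:
carry_out(deltas=[0, 0, 0, 0, 0, 0, 0, 0, 0, 0, -0.02, 0, 0, 0, 0, 0, 0, -0.02, 0, 0, 0, 0, 0, 0, -0.02, 0, 0, 0, 0, 0, 0, -0.01, 0, 0, 0])

```text
clock: 6.97
position: [542.7, 50.2, 51.8]
orientation: [[0.986, 0.169, -0.003], [0.169, -0.986, -0.0], [-0.003, -0.0, -1.0]]
wrist_force: [0.7, -0.0, -0.5]
grip_width: 0.007
finger_force: 0.0
```

Emit:
carry_out(deltas=[0, 0, 0, -0.01, 0, 0, 0, 0, 0, 0, -0.008, 0, 0, 0, 0, 0, 0, -0.006, 0, 0, 0, 0, 0, 0, -0.004, 0, 0, 0, 0, 0, 0, 0, 0, 0, 0])

```text
clock: 7.38
position: [544.4, 50.5, 25.3]
orientation: [[0.985, 0.17, -0.001], [0.17, -0.985, -0.0], [-0.0, -0.0, -1.0]]
wrist_force: [-1.0, 0.0, 0.1]
grip_width: 0.006
finger_force: 0.0
```

Emit:
carry_out(deltas=[0, -0.003, -0.0005, 0, 0, 0, 0, 0, -0.003, -0.0005, 0, 0, 0, 0, 0, -0.003, -0.0005, 0, 0, 0, 0, 0, -0.003, -0.0005, 0, 0, 0, 0, 0, -0.003, -0.0005, 0, 0, 0, 0])

```text
clock: 7.8
position: [529.6, 48.0, 26.0]
orientation: [[0.985, 0.17, 0.001], [0.17, -0.985, 0.0], [0.001, 0.0, -1.0]]
wrist_force: [3.2, -0.2, -0.9]
grip_width: 0.005
finger_force: 1.2
```

Emit:
carry_out(deltas=[0, -0.003, -0.0005, 0, 0, 0, 0, 0, -0.003, -0.0005, 0, 0, 0, 0, 0, -0.003, -0.0005, 0, 0, 0, 0, 0, -0.003, -0.0005, 0, 0, 0, 0, 0, -0.003, -0.0005, 0, 0, 0, 0])

```text
clock: 8.22
position: [514.5, 45.4, 25.8]
orientation: [[0.985, 0.17, 0.001], [0.17, -0.985, -0.0], [0.001, 0.0, -1.0]]
wrist_force: [1.9, 0.7, 1.9]
grip_width: 0.006
finger_force: 1.1
```

Emit:
carry_out(deltas=[0, -0.003, -0.0005, 0, 0, 0, 0, 0, -0.003, -0.0005, 0, 0, 0, 0, 0, -0.003, -0.0005, 0, 0, 0, 0, 0, -0.003, -0.0005, 0, 0, 0, 0, 0, -0.003, -0.0005, 0, 0, 0, 0])

```text
clock: 8.63
position: [499.3, 42.9, 25.6]
orientation: [[0.985, 0.17, 0.0], [0.17, -0.985, -0.0], [0.0, 0.0, -1.0]]
wrist_force: [2.8, -1.1, 0.8]
grip_width: 0.005
finger_force: 1.1
```

Emit:
carry_out(deltas=[0, -0.003, -0.0005, 0, 0, 0, 0, 0, -0.003, -0.0005, 0, 0, 0, 0, 0, -0.003, -0.0005, 0, 0, 0, 0, 0, -0.003, -0.0005, 0, 0, 0, 0, 0, -0.003, -0.0005, 0, 0, 0, 0])

```text
clock: 9.05
position: [484.3, 40.4, 25.6]
orientation: [[0.985, 0.17, -0.0], [0.17, -0.985, -0.0], [-0.0, -0.0, -1.0]]
wrist_force: [2.5, -1.9, 0.1]
grip_width: 0.005
finger_force: 1.1
```

Emit:
carry_out(deltas=[0, -0.003, -0.0005, 0, 0, 0, 0, 0, -0.003, -0.0005, 0, 0, 0, 0, 0, -0.003, -0.0005, 0, 0, 0, 0, 0, -0.003, -0.0005, 0, 0, 0, 0, 0, -0.003, -0.0005, 0, 0, 0, 0])

```text
clock: 9.47
position: [469.3, 38.0, 25.6]
orientation: [[0.985, 0.17, 0.0], [0.17, -0.985, 0.0], [0.0, -0.0, -1.0]]
wrist_force: [2.6, -1.0, -0.6]
grip_width: 0.009
finger_force: 1.1
```

Emit:
carry_out(deltas=[0, -0.002, -0.0003, 0, 0, 0, 0, 0, -0.002, -0.0004, 0, 0, 0, 0, 0, -0.002, -0.0003, 0, 0, 0, 0, 0, -0.002, -0.0004, 0, 0, 0, 0, 0, -0.002, -0.0003, 0, 0, 0, 0])

```text
clock: 9.88
position: [459.4, 36.3, 25.6]
orientation: [[0.985, 0.17, -0.0], [0.17, -0.985, 0.0], [-0.0, -0.0, -1.0]]
wrist_force: [1.8, -1.1, -0.2]
grip_width: 0.004
finger_force: 1.1
```

Emit:
carry_out(deltas=[0, -0.002, -0.0003, 0, 0, 0, 0, 0, -0.002, -0.0004, 0, 0, 0, 0, 0, -0.001, -0.0002, 0, 0, 0, 0, 0, -0.001, -0.0002, 0, 0, 0, 0, 0, -0.001, -0.0001, 0, 0, 0, 0])

```text
clock: 10.3
position: [452.5, 35.1, 25.6]
orientation: [[0.985, 0.17, -0.0], [0.17, -0.985, 0.0], [-0.0, -0.0, -1.0]]
wrist_force: [1.7, -0.2, -1.2]
grip_width: 0.003
finger_force: 1.0
```

Emit:
carry_out(deltas=[0, -0.001, -0.0002, 0, 0, 0, 0, 0, -0.001, -0.0002, 0, 0, 0, 0, 0, -0.001, -0.0002, 0, 0, 0, 0, 0, 0, 0, 0, 0, 0, 0, 0, 0, 0, 0, 0, 0, 0])

```text
clock: 10.72
position: [452.4, 34.8, 26.1]
orientation: [[0.985, 0.17, 0.006], [0.17, -0.985, 0.0], [0.006, 0.001, -1.0]]
wrist_force: [14.1, 4.8, -8.3]
grip_width: 0.003
finger_force: 6.9
```

Emit:
carry_out(deltas=[0, 0.004, 0.0007, 0, 0, 0, 0, 0, 0.004, 0.0007, 0, 0, 0, 0, 0, 0.004, 0.0007, 0, 0, 0, 0, 0, 0.002, 0.0003, 0, 0, 0, 0, 0, 0, 0, 0, 0, 0, 0])

```text
clock: 11.13
position: [463.7, 37.0, 25.5]
orientation: [[0.985, 0.17, -0.0], [0.17, -0.985, 0.0], [-0.0, -0.0, -1.0]]
wrist_force: [0.4, -0.4, 0.1]
grip_width: 0.003
finger_force: 0.0
```

Emit:
carry_out(deltas=[0, 0, 0, 0.02, 0, 0, 0, 0, 0, 0, 0.03, 0, 0, 0, 0, 0, 0, 0.03, 0, 0, 0, 0, 0, 0, 0.04, 0, 0, 0, 0, 0, 0, 0.04, 0, 0, 0])

```text
clock: 11.55
position: [462.6, 36.9, 186.9]
orientation: [[0.985, 0.17, -0.002], [0.17, -0.985, 0.0], [-0.002, -0.0, -1.0]]
wrist_force: [0.6, -0.7, -0.1]
grip_width: 0.001
finger_force: 0.0
```

Emit:
carry_out(deltas=[0, -0.04, 0, 0, 0, 0, 0, 0, -0.04, 0, 0, 0, 0, 0, 0, 0, 0, 0, 0, 0, 0, 0, 0, 0, 0, 0, 0, 0, 0, 0, 0, 0, 0, 0, 0])

```text
clock: 11.97
position: [384.1, 36.9, 185.9]
orientation: [[0.985, 0.17, 0.001], [0.17, -0.985, 0.0], [0.001, 0.0, -1.0]]
wrist_force: [0.1, -0.3, 0.6]
grip_width: 0.004
finger_force: 0.0
```

```bash
python3 - <<'E'
from h import *
cv2.imwrite("pics/w4.png",env.snapshot("wrist")); s=env.sense();print(s["position"],s["wrist_force"])
im=env.snapshot("top");cv2.imwrite("pics/t4.png",cv2.resize(im[125:285,105:305],None,fx=3.7,fy=3.7,interpolation=cv2.INTER_CUBIC))
E
```

```text
[384.43286706  36.87328997 185.81044578] [-0.5629164  -0.51346714  0.52651175]
```

View pics/w4.png

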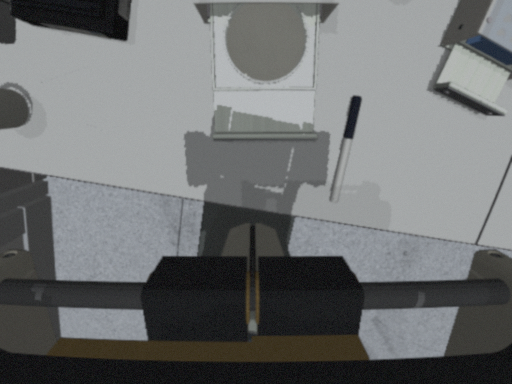

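View pics/t4.png

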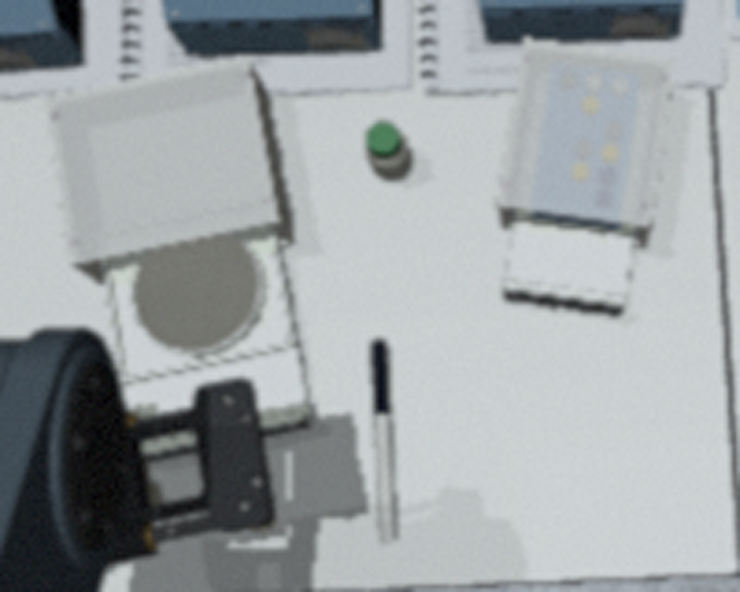

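Both pictures agree. The wide tray is out at its stop: its lip is at row 135 in the wrist view, and the dish lies in its seat at (265,40). In the top view the narrow tray is home, and the pen and dropper look undisturbed. Handing in.

```bash
python3 -c "
from h import *
print(env.close_job())"
```

```text
the job is handed in; nothing more can be done
None
```

The narrow tray is pushed fully home and the wide tray is drawn out to its stop from behind its lip, with the dish lying in its seat; the job is handed in at about 12 s, and no verdict was returned.

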